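# Fetch the citrus reamer from behind the jars

### The job

The three blue jars stand in the way of the wooden citrus reamer at the back of the recessed shelf. Clear all three upright into the green tray first, leaving the reamer where it lies meanwhile; then, with all the jars still in the tray, lay the reamer lengthwise in the middle of the white dish and let go; then stand each jar back in the middle of the coaster that matches its lid. Set things down rather than dropping them, tip no jar over, and leave the teaspoon where it lies.

Things in the scene. Friction and masses are not known exactly. Their poses are not given: they have to be found in the camera images.
- jar_white: Blue-glazed ceramic jar with a white lid on a cork ring. The lid is seated tight and stays on; the jar moves as one piece, about 0.28 kg. Straight round body 54 mm across and 64 mm tall, lid of 53 mm and small knob of 18 mm above it, 88 mm tall in all. Origin at the centre of the underside, z up. Starts on the white coaster. Hold it round the blue body, 35 to 60 mm above its underside.
- jar_yellow: Blue-glazed ceramic jar with a yellow lid on a cork ring. The lid is seated tight and stays on; the jar moves as one piece, about 0.28 kg. Straight round body 54 mm across and 64 mm tall, lid of 53 mm and small knob of 18 mm above it, 88 mm tall in all. Origin at the centre of the underside, z up. Starts on the yellow coaster. Hold it round the blue body, 35 to 60 mm above its underside.
- jar_red: Blue-glazed ceramic jar with a red lid on a cork ring. The lid is seated tight and stays on; the jar moves as one piece, about 0.28 kg. Straight round body 54 mm across and 64 mm tall, lid of 53 mm and small knob of 18 mm above it, 88 mm tall in all. Origin at the centre of the underside, z up. Starts on the red coaster. Hold it round the blue body, 35 to 60 mm above its underside.
- coaster_white: Round white coaster, 80 mm across, 5 mm thick, fixed on the shelf floor, the place of the jar with the white lid. Origin at the centre of its underside, z up. The three are in a row across the robot's front, about 0.11 m apart, in any order. The roofless shelf's floor is 18 mm above the table; its edges, up to 58 mm above the table, are 45 mm or more beside the row and 0.15 m or more behind it.
- coaster_yellow: Round yellow coaster, 80 mm across, 5 mm thick, fixed on the shelf floor, the place of the jar with the yellow lid. Origin at the centre of its underside, z up. The three are in a row across the robot's front, about 0.11 m apart, in any order. The roofless shelf's floor is 18 mm above the table; its edges, up to 58 mm above the table, are 45 mm or more beside the row and 0.15 m or more behind it.
- coaster_red: Round red coaster, 80 mm across, 5 mm thick, fixed on the shelf floor, the place of the jar with the red lid. Origin at the centre of its underside, z up. The three are in a row across the robot's front, about 0.11 m apart, in any order. The roofless shelf's floor is 18 mm above the table; its edges, up to 58 mm above the table, are 45 mm or more beside the row and 0.15 m or more behind it.
- reamer: Small wooden citrus reamer lying behind the jars, 60 g, 130 mm long: square handle, 28 mm wide and high, from x = -65 to +5 mm, then a thin neck and a ribbed conical head ending at x = +65 mm. Origin at mid-length on the underside, x towards the head, z up. Centre of mass near x = -10 mm: hold it there across the handle. The recess's back wall, 55 mm high over the table, is 65 mm or more beyond its origin.
- tray: Green painted tray, fixed on the table to one side of the shelf, left or right: 200 by 200 mm outside, floor 5 mm thick, rim 5 mm thick and 12 mm high above the table. Room for three jars, e.g. at corners 50 mm from the middle in x and y. Origin at the centre of its underside on the table; x and y along its sides, z up.
- dish: White ceramic oblong dish, fixed on the table on the other side of the shelf: 190 mm long (x) and 100 mm wide (y) outside, floor 4 mm thick, rim 4 mm thick and 10 mm high above the table. Origin at the centre of its underside on the table; x along its length, z up.
- teaspoon: Steel teaspoon, 140 mm long, lying on the shelf floor in front of the jars (on the robot's side), along the row. It stays where it is. Origin on its underside, x along it towards the bowl, z up.

How it is judged:
On the way, in this order (a step that is already met when the one before it is completed fails the run):
1. all three jars stand upright on the floor of the green tray, let go, and the reamer still lies where it was (within 20 mm) (x of jar_white in the frame of tray between -0.075 and 0.075 m and y of jar_white in the frame of tray between -0.075 and 0.075 m and z of each of jar_white, jar_yellow, jar_red in the frame of tray below 0.012 m and angle between each of jar_white, jar_yellow, jar_red's own z axis and vertical below 0.1 rad and linear speed of each of jar_white, jar_yellow, jar_red below 0.03 m/s and contact force between the fingers and jar_white below 0.1 N and x of jar_yellow in the frame of tray between -0.075 and 0.075 m and y of jar_yellow in the frame of tray between -0.075 and 0.075 m and contact force between the fingers and jar_yellow below 0.1 N and x of jar_red in the frame of tray between -0.075 and 0.075 m and y of jar_red in the frame of tray between -0.075 and 0.075 m and contact force between the fingers and jar_red below 0.1 N and distance of reamer from where it was at the start of the episode below 0.02 m), for 0.2 s.
2. the reamer lies lengthwise in the middle of the dish, let go, while the three jars still stand in the tray (x of reamer in the frame of dish between -0.015 and 0.015 m and y of reamer in the frame of dish between -0.015 and 0.015 m and z of reamer in the frame of dish below 0.012 m and angle between the x axis of reamer and the x axis of dish, either way round below 0.26 rad and linear speed of reamer below 0.02 m/s and contact force between the fingers and reamer below 0.1 N and x of jar_white in the frame of tray between -0.075 and 0.075 m and y of jar_white in the frame of tray between -0.075 and 0.075 m and z of each of jar_white, jar_yellow, jar_red in the frame of tray below 0.012 m and angle between each of jar_white, jar_yellow, jar_red's own z axis and vertical below 0.1 rad and linear speed of each of jar_white, jar_yellow, jar_red below 0.03 m/s and contact force between the fingers and jar_white below 0.1 N and x of jar_yellow in the frame of tray between -0.075 and 0.075 m and y of jar_yellow in the frame of tray between -0.075 and 0.075 m and contact force between the fingers and jar_yellow below 0.1 N and x of jar_red in the frame of tray between -0.075 and 0.075 m and y of jar_red in the frame of tray between -0.075 and 0.075 m and contact force between the fingers and jar_red below 0.1 N), for 0.2 s.
At the end, for the whole second after the job is handed in: Each jar stands upright and at rest on the coaster of its lid's colour, within 12 mm of its centre, and the reamer lies at rest on the floor of the dish, its middle within 15 mm of the dish's middle along and across, and along the dish within 15 degrees (head either way) (x of reamer in the frame of dish between -0.015 and 0.015 m and y of reamer in the frame of dish between -0.015 and 0.015 m and z of reamer in the frame of dish below 0.012 m and angle between the x axis of reamer and the x axis of dish, either way round below 0.26 rad and linear speed of each of reamer, jar_white, jar_yellow, jar_red below 0.02 m/s and horizontal distance between jar_white and coaster_white below 0.012 m and z of jar_white in the frame of coaster_white between 0 and 0.01 m and angle between each of jar_white, jar_yellow, jar_red's own z axis and vertical below 0.1 rad and horizontal distance between jar_yellow and coaster_yellow below 0.012 m and z of jar_yellow in the frame of coaster_yellow between 0 and 0.01 m and horizontal distance between jar_red and coaster_red below 0.012 m and z of jar_red in the frame of coaster_red between 0 and 0.01 m); the robot touches nothing.
It fails at once if a jar is tipped over (angle between any of jar_white, jar_yellow, jar_red's own z axis and vertical above 0.6 rad).
It fails at once if a jar or the reamer is dropped or thrown (falls more than about 3 cm) ((contact force between each of the arm, the fingers and jar_white below 0.05 N and linear speed of jar_white above 0.8 m/s) or (contact force between each of the arm, the fingers and jar_yellow below 0.05 N and linear speed of jar_yellow above 0.8 m/s) or (contact force between each of the arm, the fingers and jar_red below 0.05 N and linear speed of jar_red above 0.8 m/s) or (contact force between each of the arm, the fingers and reamer below 0.05 N and linear speed of reamer above 0.8 m/s)).
It fails at once if the teaspoon is shifted by more than 25 mm (distance of teaspoon from where it was at the start of the episode above 0.025 m).
It also fails if it takes over 144 s, if anything falls off the work surface, if the arm or the gripper's body presses on something with over 40 N, if the wrist force passes 120 N, or if a joint passes its speed limit or range.

### The arm

A 6-joint arm with a two-finger parallel gripper is mounted at the origin on the work surface. World frame = base frame: x ahead of the robot, y to its left, z up, the work surface at z = 0. Lengths are in m, angles in rad, forces in N, time in s.
With the tool pointing down it reaches from about 0.375 to 0.9 m from the base axis. Payload 3.1 kg.
Tool frame: the origin (TCP) lies on the centre line of the jaws, within the pads' length; the fingertips stand 8 mm ahead of it and the grasp point (between the pads) lies 11 mm behind it; z points along the fingers, y is the line along which they close (so a half turn about z gives the same grasp; the last joint's range is limited). The gripper opens to 87 mm and grips with 3 to 60 N. Pads are 19 mm wide; open, the fingers measure 117 mm over their backs; the gripper's body (75 mm by 190 mm) begins 51 mm behind the grasp point.
Start: joints at [-1.355, 0.527, 1.433, -0, 1.181, -0.178], TCP at [0.24, -0.577, 0.231] pointing down, gripper open.
Joint ranges: [-3.08, 3.08], [-0.75, 2.2], [0.22, 2.44], [-1.43, 4.57], [0, 2.65], [-2.85, 2.85]. Speed limits (rad/s): [2.79, 2.79, 3.14, 3.14, 3.14, 3.14].

### API

Orientations are given as a unit quaternion [x, y, z, w].
In Python, from rig import robot gives the robot as it stands. The module is installed in compiled form; this text tells all that it offers.
- The arm moves only by the tool send_rows, never from a script. Its argument "increments" is one flat list of numbers, 7 for each row, row after row: the turn, a rotation vector about the world's x, y, z in rad, then the shift along the world's x, y, z in cm, then the opening, from 0 (shut) to 1 (fully open). A call has 1 to 20 rows; each row shifts and turns the commanded pose from where the row before left it; what a row does not reach is not made up. A row lasts 1/12 s, in which the tool goes at most 41.7 mm and 7.16 degrees, less where a joint would pass 70% of its speed; a pose out of reach is approached as far as the arm can. A call is refused whole if a number of a shift passes 4.17 or a number of a turn 0.125, either way. A call with a gripper value outside its range is refused whole. The fingers move at their own pace and stop on an object; "newtons" is the grip in N (left out, the last holds). Time passes only in rows, so rows that do not move let the fingers close. It gives the time, the measured TCP pose, the force, the opening and the grip force at its end, in the units of the state.
- robot.get_obs(): the state, without advancing time (a new reading comes with each control period).
- robot.camera(name): name is "scene" or "top"; returns a dict with "image" (384x512x3 uint8, red, green, blue), "range_z" (384x512 float32, m along the optical axis (not along the pixel's ray), 0 where there is no reading), "fx", "fy", "cx", "cy" (pixels), "R" (3x3) and "t" (3): a world point X has camera coordinates R X + t. Camera axes: x right, y down, z forward; pixel columns grow to the right and rows downward; lengths in m; the calibration is good to about 2 mm. A picture is of the moment at which its call begins.
- robot.hand_in(): hands the job in; it is judged then, once.
The state is a dict: "time": time; "q": joint angles; "joint_velocities": joint speeds; "joint_torque": joint torques, N m; "position": TCP position; "tool_rot": TCP orientation; "ft_force": force on the tool from outside, world axes, zero at the start; "moment": the same for the moment, N m; "grip_width": finger opening in m; "grip_force": force on a finger pad.
Only numpy, scipy, OpenCV 4.12 (cv2) and the standard library are available. Lean on these libraries where they do the work, as an engineer would, in place of code of your own. Each camera call takes 0.05 s, during which the arm holds its last target. There are 200 camera calls.

## Working session

There is one attempt and no reset: what is moved stays moved. The work goes in short steps, Python scripts to look and compute and a tool call to move; the robot and the scene stay as the last step left them, time stands still between calls to the robot, and variables do not carry over. Pictures are saved under pics/ and viewed, at most 14 in all, crops included, and the job is handed in when it is done.

Besides the shell and the picture viewer there is one more tool, called in YAML: its name, and indented under it one key for each argument. send_rows: Moves the arm, as the interface text tells. Its arguments: {"type":"object","properties":{"increments":{"type":"array"},"newtons":{"type":"number"}},"required":["increments"]}

```bash
mkdir -p pics; python3 - <<'E'
from rig import robot
import cv2,numpy as np
o=robot.get_obs();print({k:np.round(v,3) for k,v in o.items()})
for n in("scene","top"):
    c=robot.camera(n);cv2.imwrite(f"pics/{n}0.png",c["image"][...,::-1]);print(n,c["fx"],c["cx"],c["cy"],np.round(c["R"],3).tolist(),np.round(c["t"],3))
E
```

```text
{'time': np.float64(0.0), 'q': array([-1.356,  0.528,  1.434, -0.   ,  1.181, -0.178]), 'joint_velocities': array([-0.001,  0.   ,  0.001, -0.   , -0.001, -0.001]), 'joint_torque': array([ -0.   , -44.004, -17.659,   0.063,   0.058,  -0.   ]), 'position': array([ 0.24 , -0.576,  0.23 ]), 'tool_rot': array([ 0.981,  0.196, -0.   , -0.001]), 'ft_force': array([-0.622,  0.224, -0.046]), 'moment': array([ 0.002, -0.034, -0.053]), 'grip_force': np.float64(0.0), 'grip_width': np.float64(0.087)}
scene 392.9432830110533 252.28718840223064 197.56565406409823 [[-0.008, 1.0, 0.003], [0.552, 0.007, -0.834], [-0.834, -0.005, -0.552]] [-0.012 -0.271  1.598]
top 358.6159107446434 252.72912103631876 193.02507223376588 [[-0.003, -1.0, 0.028], [-0.997, 0.001, -0.075], [0.074, -0.028, -0.997]] [-0.005  0.537  0.858]
```

View pics/top0.png

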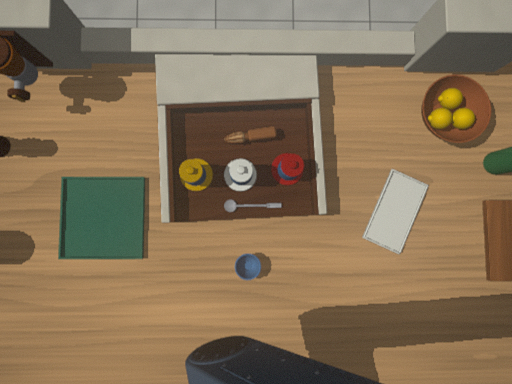

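View pics/scene0.png

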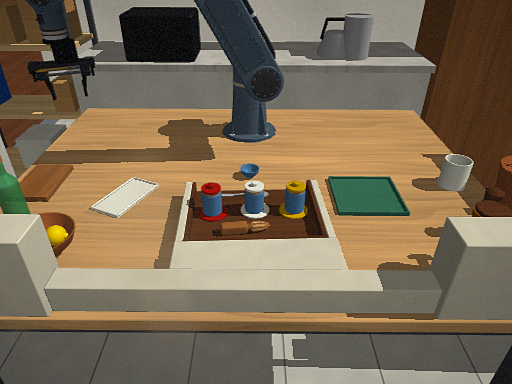

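The top view shows the tray at left (102,218) and the dish at right (396,211), rotated. The yellow, white and red jars are at (195,174), (240,174) and (289,167). The reamer is at (250,135) with its head to the left, the spoon at (252,206), and a blue cup sits on the table at (247,267).

```bash
cat > h.py <<'E'
from rig import robot
import cv2,numpy as np
def cloud(n):
    c=robot.camera(n);z=c["range_z"];v,u=np.mgrid[:384,:512]
    P=np.stack([(u-c["cx"])/c["fx"]*z,(v-c["cy"])/c["fy"]*z,z],-1)
    W=(P-c["t"])@c["R"];W[z<=0]=np.nan
    return c,W,cv2.cvtColor(c["image"],cv2.COLOR_RGB2HSV)
def ray(c,pts,z):
    pts=np.asarray(pts,float).reshape(-1,2)
    d=np.c_[(pts[:,0]-c["cx"])/c["fx"],(pts[:,1]-c["cy"])/c["fy"],np.ones(len(pts))]@c["R"]
    o=-c["R"].T@c["t"];return o+d*((z-o[2])/d[:,2])[:,None]
def biggest(m):
    cs,_=cv2.findContours(m.astype(np.uint8),cv2.RETR_EXTERNAL,cv2.CHAIN_APPROX_NONE)
    return max(cs,key=cv2.contourArea)
def rect(c,m,z):
    p=ray(c,biggest(m)[:,0],z)[:,:2];(x,y),s,a=cv2.minAreaRect((p*1000).astype(np.float32))
    return np.round([x,y,*s,a],1)
E
python3 - <<'E'
from h import *
c,W,H=cloud("top");h,s,v=H[...,0],H[...,1],H[...,2];Z=W[...,2];np.set_printoptions(suppress=True,precision=4)
u=np.arange(512)[None]+0*h.astype(int);r=np.arange(384)[:,None]+0*u
box=lambda a,b,d,e:(u>a)&(u<b)&(r>d)&(r<e)
print("tray",rect(c,box(40,160,165,270)&(h>70)&(h<95)&(s>100),.012))
print("dish",rect(c,box(350,440,160,262)&(s<40)&(v>130),.010))
print("floor z",np.nanmedian(Z[185:200,215:225]),np.nanmedian(Z[218,240]), "table",np.nanmedian(Z[300:320,100:200]))
m=box(215,285,122,150)&(Z>.026)&(s>60);m2=m
print("reamer",rect(c,m&(Z>.024),.035),np.nanmax(Z[m]));
k=biggest(m);print(cv2.minAreaRect(k))
for n,b in dict(yellow=(175,215,150,192),white=(222,260,150,192),red=(270,306,145,186)).items():
    m=box(*b);kn=m&(Z>.106);ld=m&(Z>.085)
    (x,y),rad=cv2.minEnclosingCircle((W[ld][:,:2]*1000).astype(np.float32))
    print(n,"knob",kn.sum(),W[kn].mean(0),"lid",ld.sum(),x,y,rad,"zmax",np.nanmax(Z[m]),np.percentile(Z[ld],[20,50]))
m=box(220,285,196,214)&(s<60)&(v>100);print("spoon",rect(c,m,.02))
m=box(230,265,250,285)&(h>95)&(h<125)&(s>70);print("cup",rect(c,m,.04),np.nanmax(Z[m]))
w=box(150,330,50,225)&(Z>.045)&(Z<.062);print("wall bbox",W[w].min(0),W[w].max(0))
for row in (150,200):
  q=np.where(w[row])[0];print(row,W[row,q][[0,-1]],[(W[row,a]).round(3) for a in q[np.where(np.diff(q)>5)[0]]])
E
```

```text
tray [469.2 364.7  87.8 116.9  31.9]
dish [ 492.6 -362.6  102.8  190.    65.5]
floor z 0.018439841051919776 0.017766904929709965 table 0.0003757047853968419
reamer [675.   -0.1  31.  128.3   9.1] 0.049549271271483786
((249.9941864013672, 135.96241760253906), (12.544718742370605, 52.611785888671875), 81.25383758544922)
yellow knob 51 [0.5801 0.1343 0.1106] lid 457 580.39794921875 134.4722137451172 26.545696258544922 zmax 0.114168725419657 [0.0998 0.1012]
white knob 49 [0.5814 0.0229 0.1109] lid 442 581.4932861328125 22.766338348388672 26.401874542236328 zmax 0.11430024475510243 [0.1003 0.1015]
red knob 51 [ 0.5931 -0.0922  0.1108] lid 444 593.439697265625 -91.97879791259766 26.41000747680664 zmax 0.11380024129418273 [0.0999 0.1014]
spoon [507.4  -6.  139.4  29.3  89.8]
cup [360.8   3.3  50.7  58.3  69.2] 0.03330647422248614
wall bbox [ 0.4668 -0.1948  0.045 ] [0.8705 0.2397 0.062 ]
150 [[ 0.6365  0.2155  0.0527]
 [ 0.6379 -0.1725  0.0493]] [array([0.637, 0.188, 0.051])]
200 [[ 0.5182  0.2088  0.0533]
 [ 0.5177 -0.1777  0.0485]] [array([0.518, 0.182, 0.048])]
```

send_rows:
  increments: [0,0,0.059,1.7,3.55,0,1,0,0,0.059,1.7,3.55,0,1,0,0,0.059,1.7,3.55,0,1,0,0,0.059,1.7,3.55,0,1,0,0,0.059,1.7,3.55,0,1,0,0,0.059,1.7,3.55,0,1,0,0,0.059,1.7,3.55,0,1,0,0,0.059,1.7,3.55,0,1,0,0,0.059,1.7,3.55,0,1,0,0,0.059,1.7,3.55,0,1,0,0,0.059,1.7,3.55,0,1,0,0,0.059,1.7,3.55,0,1,0,0,0.059,1.7,3.55,0,1,0,0,0.059,1.7,3.55,0,1,0,0,0.059,1.7,3.55,0,1,0,0,0.059,1.7,3.55,0,1,0,0,0.059,1.7,3.55,0,1,0,0,0.059,1.7,3.55,0,1,0,0,0.059,1.7,3.55,0,1,0,0,0.059,1.7,3.55,0,1]
  newtons: 20

```text
time: 1.82
position: [0.5801, 0.1349, 0.2303]
tool_rot: [0.705, 0.709, -0.0, -0.0]
ft_force: [1.3, -0.4, -0.1]
grip_width: 0.0869
grip_force: 0.0
```

```bash
cat >> h.py <<'E'
from scipy.spatial.transform import Rotation as Ro
def st():
    o=robot.get_obs();M=Ro.from_quat(o["tool_rot"]).as_matrix()
    print("t",round(o["time"],2),"pos",np.round(o["position"],4),"phi",np.round(np.degrees(np.arctan2(M[1,1],M[0,1])),1),"toolz",np.round(M[:,2],3),"w",np.round(o["grip_width"],4),"F",np.round(o["grip_force"],1),"q",np.round(o["q"],2))
E
python3 - <<'E'
from h import *
st()
c,W,H=cloud("top")
im=c["image"].astype(int);m=(im[...,1]-im[...,0]>15);m[:, 165:]=0;m[:165]=0;m[275:]=0
print("tray",rect(c,m,.012),cv2.boundingRect(biggest(m)))
c,W,H=cloud("scene")
im=c["image"].astype(int);m=(im[...,1]-im[...,0]>15);m[:,:315]=0;m[:, 420:]=0;m[:165]=0;m[225:]=0
print("tray scene",rect(c,m,.012),cv2.boundingRect(biggest(m)))
E
```

```text
t 1.82 pos [0.5801 0.1349 0.2303] phi 0.4 toolz [-0.001 -0.    -1.   ] w 0.0869 F 0.0 q [ 0.04  0.49  1.51 -0.    1.15  0.03]
tray [541.6 323.7 127.9  71.2  90. ] (91, 177, 54, 30)
tray scene [486.5 358.5 203.3 215.3  89.9] (329, 176, 81, 40)
```

```bash
python3 - <<'E'
from h import *
for n,b in (("top",(40,160,165,270)),("scene",(315,420,165,225))):
    c,W,H=cloud(n);im=c["image"].astype(float);m=(im[...,1]>1.3*im[...,0])
    q=np.zeros_like(m);q[b[2]:b[3],b[0]:b[1]]=1;m&=q
    print(n,rect(c,m,.012),rect(c,m,.0),cv2.boundingRect(biggest(m)))
    k=cv2.convexHull(biggest(m));print(ray(c,cv2.approxPolyDP(k,4,True)[:,0],.012).round(3)[:,:2].tolist(),cv2.approxPolyDP(k,4,True)[:,0].tolist())
cv2.imwrite("pics/a1.png",robot.camera("top")["image"][...,::-1])
E
```

```text
top [542.9 326.3 132.7  68.7  90. ] [543.8 330.5 134.5  69.6  90. ] (89, 177, 56, 29)
[[0.572, 0.26], [0.511, 0.267], [0.509, 0.392], [0.577, 0.38]] [[144, 179], [141, 204], [89, 205], [95, 177]]
scene [486.8 358.  202.4 215.7  89.9] [468.2 364.2 206.2 219.7  89.9] (329, 176, 81, 40)
[[0.38, 0.264], [0.384, 0.457], [0.593, 0.451], [0.59, 0.257]] [[329, 176], [389, 177], [408, 215], [338, 214]]
```

View pics/a1.png

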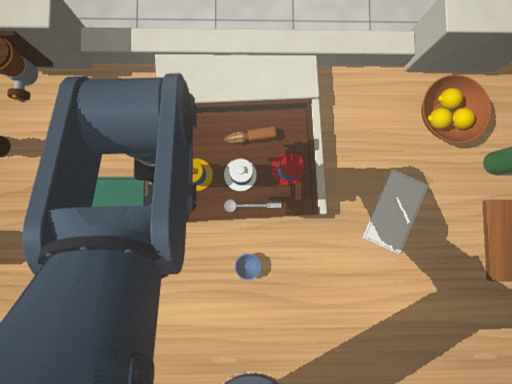

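The arm now hides the tray, so I'll measure it in the saved first picture.

```bash
python3 - <<'E'
from h import *
c=robot.camera("top");im=cv2.imread("pics/top0.png")[...,::-1].astype(float);m=(im[...,1]>1.3*im[...,0]);m[:, 165:]=0;m[:165]=0;m[275:]=0;m[:,:45]=0
print(rect(c,m,.012),rect(c,m,0),cv2.boundingRect(biggest(m)))
k=cv2.convexHull(biggest(m));print(ray(c,cv2.approxPolyDP(k,4,True)[:,0],.012).round(3)[:,:2].tolist())
E
```

```text
[479.  360.7 199.3 197.   89.8] [479.2 365.4 202.  199.7  89.8] (59, 177, 85, 82)
[[0.575, 0.263], [0.383, 0.264], [0.381, 0.46], [0.577, 0.459]]
```

send_rows:
  increments: [0,0,0,0,0,-1.7,1,0,0,0,0,0,-1.7,1,0,0,0,0,0,-1.7,1,0,0,0,0,0,-1.7,1,0,0,0,0,0,-1.7,1,0,0,0,0,0,-1.7,1,0,0,0,0,0,-1.7,1,0,0,0,0,0,-1.7,1,0,0,0,0,0,-1.7,1,0,0,0,0,0,-1.7,1,0,0,0,0,0,0,0,0,0,0,0,0,0,0,0,0,0,0,0,0,0,0,0,0,0,0,0,0,0,0,0,0,0,0,0,0,0,0,0,0,0,0,0,0,0,0,0,0,0]
  newtons: 20

```text
time: 3.53
position: [0.5811, 0.1329, 0.0617]
tool_rot: [0.706, 0.708, 0.001, 0.001]
ft_force: [0.3, -0.5, 3.0]
grip_width: 0.0537
grip_force: 20.0
```

send_rows:
  increments: [0,0,0,0,0,0.8,0,0,0,0,0,0,1.5,0,0,0,0,0,0,2.4,0,0,0,0,0,0,2.4,0,0,0,0,0,0,2.4,0,0,0,0,-1.0,1.5,0,0,0,0,0,-1.3,2.5,0,0,0,0,0,-1.5,2.8,0,0,0,0,0,-1.5,2.8,0,0,0,0,0,-1.5,2.8,0,0,0,0,0,-1.5,2.8,0,0,0,0,0,-1.5,2.8,0,0,0,0,0,-1.5,2.8,0,0,0,0,0,-1.5,2.8,0,0,0,0,0,-1.3,2.5,0,0,0,0,0,-0.7,1.4,0,0,0,0,0,0,0,0,0]

```text
time: 4.95
position: [0.4288, 0.4105, 0.1555]
tool_rot: [0.705, 0.71, -0.001, -0.001]
ft_force: [-0.3, -0.4, -1.9]
grip_width: 0.0532
grip_force: 20.0
```

send_rows:
  increments: [0,0,0,0,0,-1.5,0,0,0,0,0,0,-2.2,0,0,0,0,0,0,-2.2,0,0,0,0,0,0,-2.0,0,0,0,0,0,0,-1.5,0,0,0,0,0,0,-0.8,0,0,0,0,0,0,-0.6,0,0,0,0,0,0,-0.4,0,0,0,0,0,0,0,0]

```text
time: 5.7
position: [0.4321, 0.4077, 0.044]
tool_rot: [0.706, 0.708, 0.0, 0.0]
ft_force: [0.5, -1.0, -1.6]
grip_width: 0.0532
grip_force: 20.0
```

send_rows:
  increments: [0,0,0,0,0,-0.05,0,0,0,0,0,0,0,0.8,0,0,0,0,0,0,0.8,0,0,0,0,0,0,0.8,0,0,0,0,0,0,0.8,0,0,0,0,0,0,0.8,0,0,0,0,0,1.15,0.8,0,0,0,0,0,3,0.8,0,0,0,0,0,4,0.8,0,0,0,0,0,3,0.8]

```text
time: 6.53
position: [0.4321, 0.4081, 0.1573]
tool_rot: [0.706, 0.708, 0.001, 0.0]
ft_force: [0.9, 0.9, 1.4]
grip_width: 0.0696
grip_force: 0.0
```

send_rows:
  increments: [0,0,0,0.9,-2.5,0,0.9,0,0,0,1.4,-3.6,0,0.9,0,0,0,1.4,-3.6,0,0.9,0,0,0,1.4,-3.6,0,0.9,0,0,0,1.4,-3.6,0,0.9,0,0,0,1.4,-3.6,0,0.9,0,0,0,1.4,-3.6,0,0.9,0,0,0,1.4,-3.6,0,1,0,0,0,1.4,-3.6,0,1,0,0,0,1.4,-3.6,0,1,0,0,0,1.3,-3.6,0,1,0,0,0,0,0,0,1,0,0,0,0,0,0,1]

```text
time: 7.62
position: [0.5808, 0.0206, 0.1553]
tool_rot: [0.708, 0.707, 0.001, 0.001]
ft_force: [-0.2, 0.3, -0.5]
grip_width: 0.0869
grip_force: 0.0
```

```bash
python3 - <<'E'
from h import *
st();c=robot.camera("top");cv2.imwrite("pics/a2.png",c["image"][...,::-1])
E
```

```text
t 7.62 pos [0.5808 0.0206 0.1553] phi -0.1 toolz [ 0.001 -0.    -1.   ] w 0.0869 F 0.0 q [-0.16  0.56  1.62  0.    0.96 -0.16]
```

View pics/a2.png

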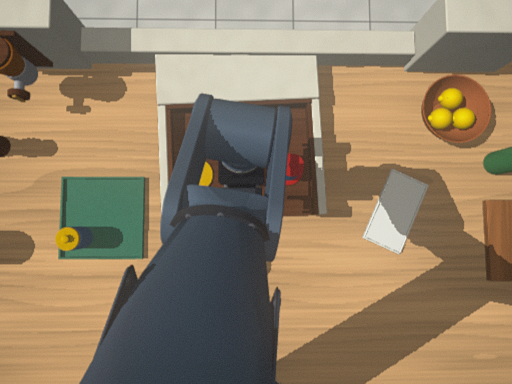

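The yellow jar stands upright in the tray at (67,238). Next is the white jar.

send_rows:
  increments: [0,0,0,0,0,-1.5,1,0,0,0,0,0,-2.2,1,0,0,0,0,0,-2.2,1,0,0,0,0,0,-2,1,0,0,0,0,0,-1.5,1,0,0,0,0,0,0,1,0,0,0,0,0,0,0,0,0,0,0,0,0,0,0,0,0,0,0,0,0,0,0,0,0,0,0,0,0,0,0,0,0,0,0,0,0,0,0,0,0,0]

```text
time: 8.67
position: [0.5813, 0.0227, 0.0615]
tool_rot: [0.706, 0.708, 0.001, 0.002]
ft_force: [2.4, -1.0, 1.3]
grip_width: 0.0551
grip_force: 1.0
```

send_rows:
  increments: [0,0,0,0,0,0.8,0,0,0,0,0,0,1.5,0,0,0,0,0,0,2.4,0,0,0,0,0,0,2.4,0,0,0,0,0,0,2.4,0,0,0,0,-1.0,2.0,0,0,0,0,0,-1.5,2.9,0,0,0,0,0,-1.5,2.9,0,0,0,0,0,-1.5,2.9,0,0,0,0,0,-1.5,2.9,0,0,0,0,0,-1.5,2.9,0,0,0,0,0,-1.5,2.9,0,0,0,0,0,-1.5,2.9,0,0,0,0,0,-1.5,2.9,0,0,0,0,0,-1.2,2.5,0,0,0,0,0,-0.7,1.4,0,0,0,0,0,0,0,0,0]

```text
time: 10.08
position: [0.4279, 0.3161, 0.1555]
tool_rot: [0.705, 0.709, -0.001, -0.001]
ft_force: [-0.0, 0.2, -3.0]
grip_width: 0.0534
grip_force: 20.0
```

send_rows:
  increments: [0,0,0,0,0,-1.5,0,0,0,0,0,0,-2.2,0,0,0,0,0,0,-2.2,0,0,0,0,0,0,-2.0,0,0,0,0,0,0,-1.5,0,0,0,0,0,0,-0.8,0,0,0,0,0,0,-0.6,0,0,0,0,0,0,-0.4,0,0,0,0,0,0,0,0]

```text
time: 10.83
position: [0.4312, 0.3137, 0.0438]
tool_rot: [0.706, 0.708, 0.0, 0.0]
ft_force: [-0.3, -0.4, -3.2]
grip_width: 0.0534
grip_force: 20.0
```

send_rows:
  increments: [0,0,0,0,0,-0.1,0,0,0,0,0,0,0,0]

```text
time: 11.0
position: [0.4316, 0.314, 0.0434]
tool_rot: [0.706, 0.708, 0.001, 0.0]
ft_force: [0.4, -0.3, -1.5]
grip_width: 0.0535
grip_force: 20.0
```

send_rows:
  increments: [0,0,0,0,0,0,0.8,0,0,0,0,0,0,0.8,0,0,0,0,0,0,0.8,0,0,0,0,0,0,0.8,0,0,0,0,0,0,0.8,0,0,0,0,0,1.2,0.8,0,0,0,0,0,3,0.8,0,0,0,0,0,4,0.8,0,0,0,0,0,3,0.8,0,0,0,1.0,-2.6,0,0.9,0,0,0,1.4,-3.5,0,0.9,0,0,0,1.4,-3.5,0,0.9,0,0,0,1.4,-3.5,0,0.9]

```text
time: 12.08
position: [0.4831, 0.1819, 0.1551]
tool_rot: [0.705, 0.709, 0.0, 0.0]
ft_force: [0.5, 0.5, 0.7]
grip_width: 0.0777
grip_force: 0.0
```

send_rows:
  increments: [0,0,0,1.4,-3.5,0,1,0,0,0,1.4,-3.5,0,1,0,0,0,1.4,-3.5,0,1,0,0,0,1.4,-3.5,0,1,0,0,0,1.4,-3.5,0,1,0,0,0,1.4,-3.5,0,1,0,0,0,1.4,-3.5,0,1,0,0,0,1.1,-3.0,0,1,0,0,0,0,0,0,1,0,0,0,0,0,0,1]

```text
time: 12.92
position: [0.5922, -0.094, 0.1543]
tool_rot: [0.707, 0.707, 0.0, 0.0]
ft_force: [-0.9, 0.2, -0.6]
grip_width: 0.0867
grip_force: 0.0
```

```bash
python3 - <<'E'
from h import *
st();c=robot.camera("top");cv2.imwrite("pics/a3.png",c["image"][...,::-1])
E
```

```text
t 12.92 pos [ 0.5922 -0.094   0.1543] phi -0.0 toolz [ 0.  0. -1.] w 0.0867 F 0.0 q [-0.34  0.59  1.57  0.    0.98 -0.34]
```

View pics/a3.png

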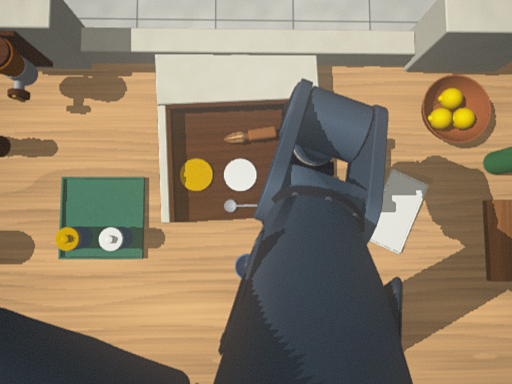

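White stands upright in the tray at (110,239), and the yellow and white coasters are bare. Red goes next, to the middle of the tray's back half.

send_rows:
  increments: [0,0,0,0,0,-1.5,1,0,0,0,0,0,-2.2,1,0,0,0,0,0,-2.2,1,0,0,0,0,0,-2,1,0,0,0,0,0,-1.5,1,0,0,0,0,0,0,1,0,0,0,0,0,0,0,0,0,0,0,0,0,0,0,0,0,0,0,0,0,0,0,0,0,0,0,0,0,0,0,0,0,0,0,0,0,0,0,0,0,0,0,0,0,0,0,0,0,0,0,0,0,0,0,0]

```text
time: 14.13
position: [0.5931, -0.0925, 0.0615]
tool_rot: [0.706, 0.708, 0.001, 0.001]
ft_force: [2.2, 1.2, 4.7]
grip_width: 0.0538
grip_force: 20.0
```

send_rows:
  increments: [0,0,0,0,0,0.8,0,0,0,0,0,0,1.5,0,0,0,0,0,0,2.4,0,0,0,0,0,0,2.4,0,0,0,0,0,0,2.4,0,0,0,0,-0.4,2.3,0,0,0,0,0,-0.5,3.4,0,0,0,0,0,-0.5,3.4,0,0,0,0,0,-0.5,3.4,0,0,0,0,0,-0.5,3.4,0,0,0,0,0,-0.5,3.4,0,0,0,0,0,-0.5,3.4,0,0,0,0,0,-0.5,3.4,0,0,0,0,0,-0.5,3.4,0,0,0,0,0,-0.5,3.4,0,0,0,0,0,-0.5,3.4,0,0,0,0,0,-0.5,3.4,0,0,0,0,0,-0.5,3.4,0,0,0,0,0,-0.3,2.2,0,0,0,0,0,0,0,0,0]

```text
time: 15.8
position: [0.5225, 0.3651, 0.155]
tool_rot: [0.704, 0.71, -0.0, -0.001]
ft_force: [-0.1, -1.4, -2.2]
grip_width: 0.0536
grip_force: 20.0
```

send_rows:
  increments: [0,0,0,0,0,-1.5,0,0,0,0,0,0,-2.2,0,0,0,0,0,0,-2.2,0,0,0,0,0,0,-2.0,0,0,0,0,0,0,-1.5,0,0,0,0,0,0,-0.8,0,0,0,0,0,0,-0.6,0,0,0,0,0,0,-0.4,0,0,0,0,0,0,-0.1,0,0,0,0,0,0,0,0]

```text
time: 16.63
position: [0.5251, 0.3607, 0.0435]
tool_rot: [0.706, 0.708, 0.0, 0.0]
ft_force: [-1.4, 0.4, -0.7]
grip_width: 0.0537
grip_force: 20.0
```

send_rows:
  increments: [0,0,0,0,0,0,0.8,0,0,0,0,0,0,0.8,0,0,0,0,0,0,0.8,0,0,0,0,0,0,0.8,0,0,0,0,0,0,0.8,0,0,0,0,0,1.2,0.8,0,0,0,0,0,3,0.8,0,0,0,0,0,4,0.8,0,0,0,0,0,3,0.8,0,0,0,0,0,0,0.8]

```text
time: 17.47
position: [0.5292, 0.3631, 0.1627]
tool_rot: [0.706, 0.708, 0.007, 0.003]
ft_force: [0.5, 0.7, 1.1]
grip_width: 0.0697
grip_force: 0.0
```

send_rows:
  increments: [0,0,0.015,1.1,-2.8,0,0.65,0,0,0.015,1.4,-3.4,0,0.65,0,0,0.015,1.4,-3.4,0,0.65,0,0,0.015,1.4,-3.4,0,0.65,0,0,0.015,1.4,-3.4,0,0.65,0,0,0.015,1.4,-3.4,0,0.65,0,0,0.015,1.4,-3.4,0,0.65,0,0,0.015,1.4,-3.4,0,0.65,0,0,0.015,1.4,-3.4,0,0.65,0,0,0.015,1.4,-3.4,0,0.65,0,0,0.01,1.4,-3.7,0,0.65,0,0,0,0,0,0,0.65,0,0,0,0,0,0,0.65]

```text
time: 18.55
position: [0.6766, -0.0128, 0.1548]
tool_rot: [0.649, 0.761, 0.0, 0.0]
ft_force: [-0.7, 1.0, -0.6]
grip_width: 0.0566
grip_force: 0.0
```

```bash
python3 - <<'E'
from h import *
st();c,W,H=cloud("top");cv2.imwrite("pics/a4.png",c["image"][...,::-1])
c=robot.camera("scene");cv2.imwrite("pics/a4s.png",cv2.resize(c["image"][140:290,120:430,::-1],None,fx=2.5,fy=2.5))
E
```

```text
t 18.55 pos [ 0.6766 -0.0128  0.1548] phi 9.1 toolz [ 0.001 -0.    -1.   ] w 0.0566 F 0.0 q [-0.18  0.68  1.36  0.    1.1  -0.34]
```

View pics/a4.png

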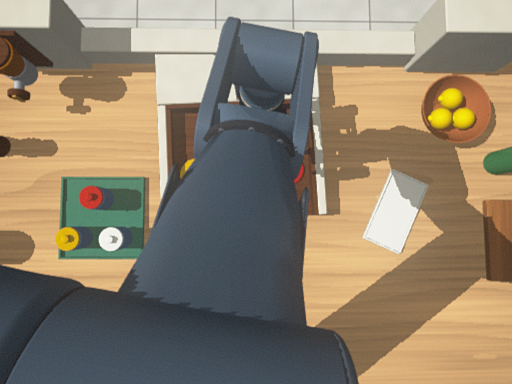

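View pics/a4s.png

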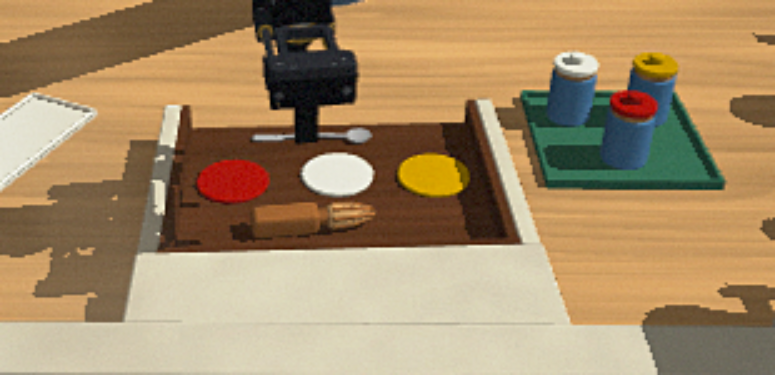

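All three jars stand in the tray. The scene view shows the bare coasters and the reamer clearly, so I'll measure them here and cross-check.

```bash
python3 - <<'E'
from h import *
c,W,H=cloud("scene");h,s,v=[H[...,i].astype(int) for i in range(3)]
q=np.zeros(h.shape,bool);q[195:225,190:312]=1
for n,m in dict(red=(s>190)&((h<5)|(h>175))&(v>110),white=(s<50)&(v>150),yellow=(s>180)&(h>18)&(h<30)&(v>90)).items():
    k=biggest(m&q);p=ray(c,k[:,0],.023)[:,:2]*1000;(x,y),a,_=cv2.fitEllipse(p.astype(np.float32));print(n,x,y,a)
Z=W[...,2];q[:]=0;q[218:240,212:275]=1;m=q&(Z>.028);print("reamer",rect(c,m,.034));P=W[m];print(P.mean(0),P.max(0),P.min(0))
top=q&(Z>.042);print("handle top",(cv2.minAreaRect((W[top][:,:2]*1000).astype(np.float32))))
img=cv2.imread("pics/a3.png");H=cv2.cvtColor(img,cv2.COLOR_BGR2HSV).astype(int);h,s,v=H[...,0],H[...,1],H[...,2]
c=robot.camera("top");q[:]=0;q[155:195,175:258]=1
for n,m in dict(white=(s<50)&(v>150),yellow=(s>180)&(h>18)&(h<30)&(v>90)).items():
    p=ray(c,biggest(m&q)[:,0],.023)[:,:2]*1000;print("top",n,cv2.fitEllipse(p.astype(np.float32)))
E
```

```text
red 598.974853515625 -91.70807647705078 (74.52117156982422, 79.5242691040039)
white 584.2122802734375 24.0938663482666 (76.58030700683594, 77.96296691894531)
yellow 585.0280151367188 130.1604461669922 (77.0710678100586, 81.91016387939453)
reamer [677.1  -1.4  48.1 127.7   5.5]
[ 0.70231702 -0.00349958  0.04413671] [0.76068073 0.07067114 0.06047549] [ 0.66158235 -0.07781311  0.02804609]
handle top ((711.4260864257812, -2.1862030029296875), (148.08499145507812, 95.05294036865234), 87.88997650146484)
top white ((582.4485473632812, 25.00752067565918), (78.011962890625, 78.79630279541016), 40.748924255371094)
top yellow ((582.3486938476562, 130.38058471679688), (73.15050506591797, 78.69188690185547), 83.77924346923828)
```

send_rows:
  increments: [0,0,0,0,0,-1.5,0.65,0,0,0,0,0,-2.2,0.65,0,0,0,0,0,-2.2,0.65,0,0,0,0,0,-2.2,0.65,0,0,0,0,0,-2.0,0.65,0,0,0,0,0,-1.2,0.65,0,0,0,0,0,-0.8,0.65,0,0,0,0,0,-0.4,0.65,0,0,0,0,0,0,0.65,0,0,0,0,0,0,0,0,0,0,0,0,0,0,0,0,0,0,0,0,0,0,0,0,0,0,0,0,0,0,0,0,0,0,0,0,0,0,0,0,0,0,0,0,0,0,0,0,0,0,0,0,0,0,0,0,0]
  newtons: 15

```text
validation failed for argument at $.in...
```

send_rows:
  increments: [0,0,0,0,0,-1.5,0.65,0,0,0,0,0,-2.2,0.65,0,0,0,0,0,-2.2,0.65,0,0,0,0,0,-2.2,0.65,0,0,0,0,0,-2.0,0.65,0,0,0,0,0,-1.2,0.65,0,0,0,0,0,-0.8,0.65,0,0,0,0,0,-0.4,0.65,0,0,0,0,0,0,0.65]
  newtons: 15

```text
time: 19.5
position: [0.6756, -0.0095, 0.0292]
tool_rot: [0.647, 0.763, -0.0, -0.0]
ft_force: [-0.0, -0.7, -0.5]
grip_width: 0.0562
grip_force: 0.0
```

send_rows:
  increments: [0,0,0,0,0,0,0,0,0,0,0,0,0,0,0,0,0,0,0,0,0,0,0,0,0,0,0,0,0,0,0,0,0,0,0,0,0,0,0,0,0,0,0,0,0,0,0,0,0,0,0,0,0,0,0,0]

```text
time: 20.17
position: [0.6764, -0.0103, 0.0302]
tool_rot: [0.647, 0.762, 0.0, 0.001]
ft_force: [0.8, 0.2, 3.4]
grip_width: 0.0277
grip_force: 15.0
```

send_rows:
  increments: [0,0,0,0,0,0.8,0,0,0,0,0,0,1.7,0,0,0,0,0,0,2.5,0,0,0,0,0,0,2.5,0,0,0,0,0,0,1.5,0,0,0,0,0,0,0,0]

```text
time: 20.67
position: [0.6783, -0.0105, 0.1238]
tool_rot: [0.647, 0.762, 0.002, 0.003]
ft_force: [1.0, 0.4, -0.5]
grip_width: 0.0277
grip_force: 15.0
```

```bash
python3 - <<'E'
from h import *
st()
for n,b in (("top",(350,440,160,262)),("scene",(85,165,170,222))):
    c,W,H=cloud(n);q=np.zeros((384,512),bool);q[b[2]:b[3],b[0]:b[1]]=1
    m=q&(H[...,1]<45)&(H[...,2]>100);print(n,rect(c,m,.010),rect(c,m,0.005))
    p=cv2.approxPolyDP(cv2.convexHull(biggest(m)),3,True)[:,0];print(p.tolist(),ray(c,p,.01)[:,:2].round(3).tolist())
E
```

```text
t 20.67 pos [ 0.6783 -0.0105  0.1238] phi 9.3 toolz [ 0.007 -0.001 -1.   ] w 0.0277 F 15.0 q [-0.18  0.72  1.38  0.    1.03 -0.34]
top [ 492.5 -362.5  103.2  190.2   65.3] [ 492.6 -364.6  103.8  191.2   65.3]
[[392, 169], [427, 185], [399, 253], [362, 236]] [[0.598, -0.358], [0.557, -0.446], [0.388, -0.368], [0.43, -0.277]]
scene [ 500.5 -363.6  108.9  196.1   65.4] [ 492.9 -366.6  109.8  197.7   65.4]
[[158, 185], [118, 217], [91, 209], [133, 177]] [[0.44, -0.278], [0.609, -0.354], [0.572, -0.442], [0.392, -0.369]]
```

send_rows:
  increments: [0,0,0.07,-1.0,-2.0,0,0,0,0,0.07,-1.3,-2.6,0,0,0,0,0.07,-1.3,-2.6,0,0,0,0,0.07,-1.3,-2.6,0,0,0,0,0.07,-1.3,-2.6,0,0,0,0,0.07,-1.3,-2.6,0,0,0,0,0.07,-1.3,-2.6,0,0,0,0,0.07,-1.3,-2.6,0,0,0,0,0.07,-1.3,-2.6,0,0,0,0,0.07,-1.3,-2.6,0,0,0,0,0.07,-1.3,-2.6,0,0,0,0,0.07,-1.3,-2.6,0,0,0,0,0.07,-1.3,-2.6,0,0,0,0,0.07,-0.9,-2.6,0,0,0,0,0,0,0,0,0,0,0,0,0,0,0,0]

```text
time: 22.1
position: [0.4993, -0.3688, 0.1177]
tool_rot: [0.214, 0.977, 0.001, -0.001]
ft_force: [0.1, 0.6, -0.8]
grip_width: 0.0279
grip_force: 15.0
```

```bash
python3 - <<'E'
from h import *
st()
c,W,H=cloud("top");h,s,v=[H[...,i].astype(int) for i in range(3)]
q=np.zeros(h.shape,bool);q[150:190,262:316]=1
k=biggest(q&(s>190)&((h<5)|(h>175))&(v>110));print("red top",cv2.fitEllipse((ray(c,k[:,0],.023)[:,:2]*1000).astype(np.float32)))
cv2.imwrite("pics/a5.png",c["image"][...,::-1])
c=robot.camera("scene");cv2.imwrite("pics/a5s.png",cv2.resize(c["image"][130:260,60:330,::-1],None,fx=2.9,fy=2.9))
E
```

```text
t 22.1 pos [ 0.4993 -0.3688  0.1177] phi 65.3 toolz [-0.002  0.003 -1.   ] w 0.0279 F 15.0 q [-0.82  0.66  1.54  0.    0.95 -1.96]
red top ((596.3246459960938, -90.47380065917969), (61.898719787597656, 65.13023376464844), 55.3990592956543)
```

View pics/a5s.png

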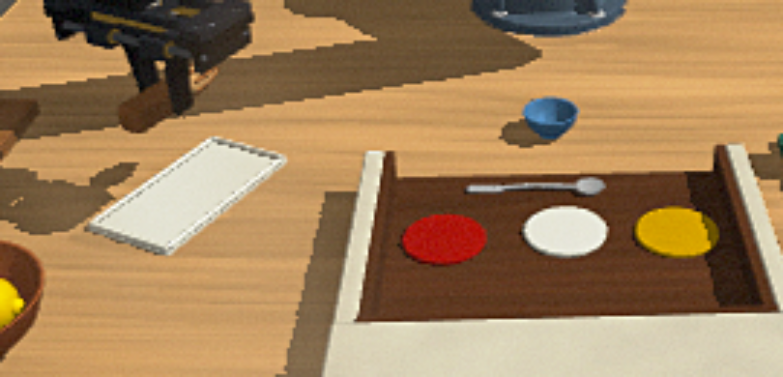

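The reamer is held level and along the dish, above it at (160,100) in the crop. I'll lower it now.

send_rows:
  increments: [0,0,0,0,0,-1.5,0,0,0,0,0,0,-2.2,0,0,0,0,0,0,-2.2,0,0,0,0,0,0,-1.8,0,0,0,0,0,0,-1.0,0,0,0,0,0,0,-0.8,0,0,0,0,0,0,-0.5,0,0,0,0,0,0,-0.4,0,0,0,0,0,0,0,0,0,0,0,0,0,0,0]

```text
time: 23.03
position: [0.5014, -0.3685, 0.0163]
tool_rot: [0.212, 0.977, -0.0, 0.001]
ft_force: [0.5, -0.5, 0.1]
grip_width: 0.0283
grip_force: 15.0
```

send_rows:
  increments: [0,0,0,0,0,0,0.5,0,0,0,0,0,0,0.5,0,0,0,0,0,0,0.5,0,0,0,0,0,0,0.5,0,0,0,0,0,0,0.5,0,0,0,0,0,1.0,0.5,0,0,0,0,0,2.5,0.5,0,0,0,0,0,3.5,0.5,0,0,0,0,0,3.5,0.5,0,0,0,0,0,3.5,0.5,0,0,0,0,0,0,0.8]

```text
time: 23.95
position: [0.5043, -0.3716, 0.1639]
tool_rot: [0.212, 0.977, -0.004, 0.006]
ft_force: [1.0, -1.8, 1.3]
grip_width: 0.0459
grip_force: 0.0
```

send_rows:
  increments: [0,0,-0.06,0.1,3.8,0,1,0,0,-0.06,0.1,3.8,0,1,0,0,-0.06,0.1,3.8,0,1,0,0,-0.06,0.1,3.8,0,1,0,0,-0.06,0.1,3.8,0,1,0,0,-0.06,0.1,3.8,0,1,0,0,-0.06,0.1,3.8,0,1,0,0,-0.06,0.1,3.8,0,1,0,0,-0.06,0.1,3.8,0,1,0,0,-0.06,0.1,3.8,0,1,0,0,-0.06,0.1,3.8,0,1,0,0,-0.06,0.1,3.8,0,1,0,0,-0.06,0.1,3.8,0,1,0,0,-0.06,0.1,3.8,0,1,0,0,-0.06,0.1,3.8,0,1,0,0,-0.06,0.1,3.8,0,1,0,0,-0.06,0.1,3.8,0,1,0,0,-0.06,0.1,3.8,0,1,0,0,-0.06,0.2,3.8,0,1,0,0,0,0.4,0.7,0,1]

```text
time: 25.62
position: [0.5242, 0.3669, 0.1561]
tool_rot: [0.705, 0.709, 0.002, -0.001]
ft_force: [0.8, -0.4, 0.2]
grip_width: 0.087
grip_force: 0.0
```

```bash
python3 - <<'E'
from h import *
st();np.set_printoptions(suppress=True,precision=4)
c,W,H=cloud("top");Z=W[...,2];h,s,v=[H[...,i].astype(int) for i in range(3)]
cv2.imwrite("pics/a6.png",c["image"][...,::-1])
q=np.zeros(h.shape,bool);q[175:250,365:428]=1
m=q&(Z>.016);print("reamer",rect(c,m,.02),np.nanmax(Z[m]),m.sum())
q[:]=0;q[150:190,262:316]=1
k=biggest(q&(s>190)&((h<5)|(h>175))&(v>90));print("red coaster",cv2.fitEllipse((ray(c,k[:,0],.023)[:,:2]*1000).astype(np.float32)))
E
```

```text
t 25.62 pos [0.5242 0.3669 0.1561] phi 0.3 toolz [ 0.002  0.004 -1.   ] w 0.087 F 0.0 q [0.44 0.63 1.46 0.   1.04 0.43]
reamer [ 491.5 -364.1   31.6  129.9   65.6] 0.0367339069022977 580
red coaster ((595.5859375, -89.20796203613281), (60.269813537597656, 65.31413269042969), 127.41606903076172)
```

View pics/a6.png

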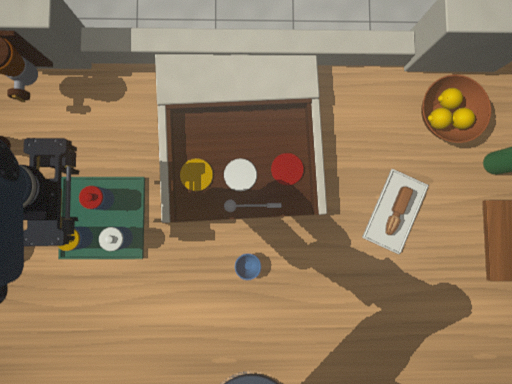

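The reamer lies centred along the dish at (397,210), and the jars are still in the tray. Now I'll refit the coasters and jars.

```bash
python3 - <<'E'
from h import *
np.set_printoptions(suppress=True,precision=4)
c,W,H=cloud("top");im=c["image"].astype(int);R,G,B=[im[...,i] for i in range(3)];Z=W[...,2]
q=np.zeros(R.shape,bool);q[150:195,178:308]=1
for n,m in dict(red=(R>1.8*(G+10))&(R>2.2*B)&(B<90)&(G<50)&(R>90),white=(B>120)&(abs(R-B)<60),yellow=(G>2.2*B+20)&(R>80)).items():
    k=cv2.convexHull(biggest(m&q));p=(ray(c,k[:,0],.023)[:,:2]*1000).astype(np.float32);print(n,cv2.fitEllipse(p),cv2.minEnclosingCircle(p))
for n,b in dict(red=(75,108,180,212),white=(95,128,222,255)).items():
    q[:]=0;q[b[2]:b[3],b[0]:b[1]]=1;m=q&(Z>.066)&(Z<.1);print(n,cv2.minEnclosingCircle((W[m][:,:2]*1000).astype(np.float32)),np.percentile(Z[m],[5,50,100]))
E
```

```text
red ((596.3603515625, -91.26093292236328), (76.90282440185547, 79.2434310913086), 169.72653198242188) ((596.4569091796875, -91.22572326660156), 39.65220642089844)
white ((583.053466796875, 24.936613082885742), (77.9150161743164, 80.02509307861328), 174.0399627685547) ((582.7405395507812, 24.909669876098633), 40.12664794921875)
yellow ((582.5966796875, 131.58299255371094), (77.41355895996094, 79.49066925048828), 98.6047592163086) ((582.5984497070312, 132.13951110839844), 40.15422058105469)
red ((522.6901245117188, 360.1391906738281), 26.65678596496582) [0.0686 0.0831 0.0978]
white ((429.28009033203125, 313.3082275390625), 26.778614044189453) [0.0693 0.0833 0.0966]
```

send_rows:
  increments: [0,0,0,0,0,-1.5,1,0,0,0,0,0,-2.2,1,0,0,0,0,0,-2.2,1,0,0,0,0,0,-2.2,1,0,0,0,0,0,-2,1,0,0,0,0,0,-1.1,1,0,0,0,0,0,0,1,0,0,0,0,0,0,0,0,0,0,0,0,0,0,0,0,0,0,0,0,0,0,0,0,0,0,0,0,0,0,0,0,0,0,0,0,0,0,0,0,0,0,0,0,0,0,0,0,0]
  newtons: 20

```text
time: 26.88
position: [0.5252, 0.3611, 0.0443]
tool_rot: [0.706, 0.708, 0.001, 0.0]
ft_force: [-0.2, -0.4, 2.5]
grip_width: 0.0536
grip_force: 20.0
```

send_rows:
  increments: [0,0,0,0,0,0,0,0,0,0,0,0,0,0,0,0,0,0,0,0,0]

```text
time: 27.13
position: [0.5252, 0.3611, 0.0442]
tool_rot: [0.706, 0.708, 0.001, 0.0]
ft_force: [-1.3, -0.0, 5.0]
grip_width: 0.0534
grip_force: 20.0
```

send_rows:
  increments: [0,0,0,0,0,0.8,0,0,0,0,0,0,1.8,0,0,0,0,0,0,2.8,0,0,0,0,0,0,2.8,0,0,0,0,0,0,2.8,0,0,0,0,0.5,-2.3,0,0,0,0,0,0.5,-3.4,0,0,0,0,0,0.5,-3.4,0,0,0,0,0,0.5,-3.4,0,0,0,0,0,0.5,-3.4,0,0,0,0,0,0.5,-3.4,0,0,0,0,0,0.5,-3.4,0,0,0,0,0,0.5,-3.4,0,0,0,0,0,0.5,-3.4,0,0,0,0,0,0.5,-3.4,0,0,0,0,0,0.5,-3.4,0,0,0,0,0,0.5,-3.4,0,0,0,0,0,0.5,-3.4,0,0,0,0,0,0.55,-2.15,0,0,0,0,0,0,0,0,0]

```text
time: 28.8
position: [0.5967, -0.097, 0.1533]
tool_rot: [0.708, 0.706, -0.0, 0.002]
ft_force: [0.1, 0.6, -2.5]
grip_width: 0.0537
grip_force: 20.0
```

send_rows:
  increments: [0,0,0,0,0,-1.5,0,0,0,0,0,0,-2.2,0,0,0,0,0,0,-2.2,0,0,0,0,0,0,-1.5,0,0,0,0,0,0,-0.9,0,0,0,0,0,0,-0.5,0,0,0,0,0,0,-0.3,0,0,0,0,0,0,-0.1,0,0,0,0,0,0,0,0,0,0,0,0,0,0,0]

```text
time: 29.63
position: [0.5961, -0.0918, 0.0623]
tool_rot: [0.706, 0.708, 0.001, 0.001]
ft_force: [-0.1, -0.4, -2.7]
grip_width: 0.0533
grip_force: 20.0
```

send_rows:
  increments: [0,0,0,0,0,-0.1,0,0,0,0,0,0,0,0,0,0,0,0,0,0,0.8,0,0,0,0,0,0,0.8,0,0,0,0,0,0,0.8,0,0,0,0,0,0,0.8,0,0,0,0,0,0,0.8,0,0,0,0,0,1.0,0.8,0,0,0,0,0,2.5,0.8,0,0,0,0,0,3.5,0.8,0,0,0,0,0,2.4,0.8]

```text
time: 30.55
position: [0.5959, -0.0918, 0.1571]
tool_rot: [0.706, 0.708, 0.0, 0.001]
ft_force: [-0.3, -0.2, 0.1]
grip_width: 0.0693
grip_force: 0.0
```

send_rows:
  increments: [0,0,0,-1.25,3.25,0,1,0,0,0,-1.4,3.4,0,1,0,0,0,-1.4,3.4,0,1,0,0,0,-1.4,3.4,0,1,0,0,0,-1.4,3.4,0,1,0,0,0,-1.4,3.4,0,1,0,0,0,-1.4,3.4,0,1,0,0,0,-1.4,3.4,0,1,0,0,0,-1.4,3.4,0,1,0,0,0,-1.4,3.4,0,1,0,0,0,-1.4,3.4,0,1,0,0,0,-1.2,3.3,0,1,0,0,0,0,0,0,1,0,0,0,0,0,0,1]

```text
time: 31.72
position: [0.43, 0.3155, 0.1551]
tool_rot: [0.705, 0.71, 0.0, 0.0]
ft_force: [-0.6, -0.2, -0.8]
grip_width: 0.0868
grip_force: 0.0
```

send_rows:
  increments: [0,0,0,0,0,-1.5,1,0,0,0,0,0,-2.2,1,0,0,0,0,0,-2.2,1,0,0,0,0,0,-2.2,1,0,0,0,0,0,-1.9,1,0,0,0,0,0,-1.0,1,0,0,0,0,0,0,1,0,0,0,0,0,0,1]

```text
time: 32.38
position: [0.4314, 0.3131, 0.0446]
tool_rot: [0.707, 0.708, -0.0, -0.0]
ft_force: [0.5, 0.3, -0.3]
grip_width: 0.0867
grip_force: 0.0
```

send_rows:
  increments: [0,0,0,0,0,0,0,0,0,0,0,0,0,0,0,0,0,0,0,0,0,0,0,0,0,0,0,0,0,0,0,0,0,0,0,0,0,0,0,0,0,0,0,0,0,0,0,0,0,0,0,0,0,0,0,0,0,0,0,0,0,0,0,0,0,0,0,0,0,0]

```text
time: 33.22
position: [0.4312, 0.3141, 0.0449]
tool_rot: [0.706, 0.708, 0.0, 0.0]
ft_force: [0.1, -0.3, 5.3]
grip_width: 0.0534
grip_force: 20.0
```

send_rows:
  increments: [0,0,0,0,0,0.8,0,0,0,0,0,0,1.8,0,0,0,0,0,0,2.8,0,0,0,0,0,0,2.8,0,0,0,0,0,0,2.8,0,0,0,0,1.0,-2.0,0,0,0,0,0,1.5,-2.9,0,0,0,0,0,1.5,-2.9,0,0,0,0,0,1.5,-2.9,0,0,0,0,0,1.5,-2.9,0,0,0,0,0,1.5,-2.9,0,0,0,0,0,1.5,-2.9,0,0,0,0,0,1.5,-2.9,0,0,0,0,0,1.5,-2.9,0,0,0,0,0,1.3,-2.4,0,0,0,0,0,0.8,-1.3,0,0,0,0,0,0,0,0,0,0,0,0,0,0,0,0]

```text
time: 34.72
position: [0.5809, 0.0249, 0.1539]
tool_rot: [0.707, 0.708, -0.001, -0.001]
ft_force: [-0.9, 0.0, -3.6]
grip_width: 0.0535
grip_force: 20.0
```

send_rows:
  increments: [0,0,0,0,0,-1.5,0,0,0,0,0,0,-2.2,0,0,0,0,0,0,-2.2,0,0,0,0,0,0,-1.5,0,0,0,0,0,0,-0.9,0,0,0,0,0,0,-0.5,0,0,0,0,0,0,-0.3,0,0,0,0,0,0,-0.1,0,0,0,0,0,0,0,0,0,0,0,0,0,0,0]

```text
time: 35.55
position: [0.5826, 0.0249, 0.0634]
tool_rot: [0.706, 0.708, 0.001, 0.001]
ft_force: [0.5, -0.1, -3.8]
grip_width: 0.0535
grip_force: 20.0
```

send_rows:
  increments: [0,0,0,0,0,-0.1,0,0,0,0,0,0,0,0,0,0,0,0,0,0,0.8,0,0,0,0,0,0,0.8,0,0,0,0,0,0,0.8,0,0,0,0,0,0,0.8,0,0,0,0,0,0,0.8,0,0,0,0,0,1.0,0.8,0,0,0,0,0,2.5,0.8,0,0,0,0,0,3.5,0.8,0,0,0,0,0,2.3,0.8]

```text
time: 36.47
position: [0.5825, 0.0248, 0.1572]
tool_rot: [0.706, 0.708, 0.001, 0.001]
ft_force: [1.0, 0.2, -0.5]
grip_width: 0.069
grip_force: 0.0
```

send_rows:
  increments: [0,0,0,-1.1,2.7,0,1,0,0,0,-1.4,3.4,0,1,0,0,0,-1.4,3.4,0,1,0,0,0,-1.4,3.4,0,1,0,0,0,-1.4,3.4,0,1,0,0,0,-1.4,3.4,0,1,0,0,0,-1.4,3.4,0,1,0,0,0,-1.4,3.4,0,1,0,0,0,-1.4,3.4,0,1,0,0,0,-1.4,3.4,0,1,0,0,0,-1.4,3.4,0,1,0,0,0,0,1.6,0,1,0,0,0,0,0,0,1,0,0,0,0,0,0,1]

```text
time: 37.63
position: [0.4305, 0.4085, 0.155]
tool_rot: [0.705, 0.709, 0.0, 0.0]
ft_force: [1.1, -1.1, 0.5]
grip_width: 0.087
grip_force: 0.0
```

send_rows:
  increments: [0,0,0,0,0,-1.5,1,0,0,0,0,0,-2.2,1,0,0,0,0,0,-2.2,1,0,0,0,0,0,-2.2,1,0,0,0,0,0,-1.9,1,0,0,0,0,0,-1.0,1,0,0,0,0,0,0,1,0,0,0,0,0,0,1]

```text
time: 38.3
position: [0.4313, 0.4069, 0.0446]
tool_rot: [0.707, 0.708, -0.0, -0.0]
ft_force: [-0.4, -0.6, 0.7]
grip_width: 0.0872
grip_force: 0.0
```

send_rows:
  increments: [0,0,0,0,0,0,0,0,0,0,0,0,0,0,0,0,0,0,0,0,0,0,0,0,0,0,0,0,0,0,0,0,0,0,0,0,0,0,0,0,0,0,0,0,0,0,0,0,0,0,0,0,0,0,0,0,0,0,0,0,0,0,0,0,0,0,0,0,0,0]

```text
time: 39.13
position: [0.4314, 0.4082, 0.045]
tool_rot: [0.706, 0.708, 0.001, 0.0]
ft_force: [0.6, -0.6, 3.9]
grip_width: 0.0537
grip_force: 20.0
```

send_rows:
  increments: [0,0,0,0,0,0.8,0,0,0,0,0,0,1.8,0,0,0,0,0,0,2.8,0,0,0,0,0,0,2.8,0,0,0,0,0,0,2.8,0,0,0,0,1.0,-1.9,0,0,0,0,0,1.5,-2.7,0,0,0,0,0,1.5,-2.7,0,0,0,0,0,1.5,-2.7,0,0,0,0,0,1.5,-2.7,0,0,0,0,0,1.5,-2.7,0,0,0,0,0,1.5,-2.7,0,0,0,0,0,1.5,-2.7,0,0,0,0,0,1.5,-2.7,0,0,0,0,0,1.3,-2.5,0,0,0,0,0,0.75,-1.65,0,0,0,0,0,0,0,0,0,0,0,0,0,0,0,0]

```text
time: 40.63
position: [0.5805, 0.1305, 0.1538]
tool_rot: [0.707, 0.707, -0.001, -0.001]
ft_force: [-0.2, -0.3, -2.7]
grip_width: 0.0537
grip_force: 20.0
```

send_rows:
  increments: [0,0,0,0,0,-1.5,0,0,0,0,0,0,-2.2,0,0,0,0,0,0,-2.2,0,0,0,0,0,0,-1.5,0,0,0,0,0,0,-0.9,0,0,0,0,0,0,-0.5,0,0,0,0,0,0,-0.3,0,0,0,0,0,0,-0.1,0,0,0,0,0,0,0,0,0,0,0,0,0,0,0]

```text
time: 41.47
position: [0.5821, 0.1315, 0.0634]
tool_rot: [0.706, 0.708, 0.001, 0.001]
ft_force: [0.3, -0.2, -2.3]
grip_width: 0.0537
grip_force: 20.0
```

send_rows:
  increments: [0,0,0,0,0,-0.1,0,0,0,0,0,0,0,0,0,0,0,0,0,0,0.8,0,0,0,0,0,0,0.8,0,0,0,0,0,0,0.8,0,0,0,0,0,0,0.8,0,0,0,0,0,0,0.8,0,0,0,0,0,1.0,0.8,0,0,0,0,0,2.5,0.8,0,0,0,0,0,3.5,0.8,0,0,0,0,0,2.3,0.8]

```text
time: 42.38
position: [0.5821, 0.1314, 0.1572]
tool_rot: [0.706, 0.708, 0.001, 0.001]
ft_force: [0.8, -0.3, -0.3]
grip_width: 0.0696
grip_force: 0.0
```

send_rows:
  increments: [0,0,0,-1,3.5,0,0.8,0,0,0,-1,3.5,0,0.8,0,0,0,-1,3.5,0,0.8,0,0,0,-1,3.5,0,0.8,0,0,0,-1,3.5,0,0.8,0,0,0,-1,3.5,0,0.8,0,0,0,-1,3.5,0,0.8,0,0,0,0,0,0,0.8,0,0,0,0,0,0,0.8,0,0,0,0,0,0,0.8]

```text
time: 43.22
position: [0.5112, 0.3762, 0.1548]
tool_rot: [0.706, 0.708, -0.0, 0.0]
ft_force: [0.2, 0.1, 0.1]
grip_width: 0.0696
grip_force: 0.0
```

```bash
python3 - <<'E'
from h import *
st()
c,W,H=cloud("top");Z=W[...,2];cv2.imwrite("pics/a7.png",c["image"][...,::-1])
for n,b in dict(yellow=(175,215,150,192),white=(222,260,150,192),red=(270,306,145,186)).items():
    q=np.zeros(Z.shape,bool);q[b[2]:b[3],b[0]:b[1]]=1;m=q&(Z>.085)
    print(n,cv2.minEnclosingCircle((W[m][:,:2]*1000).astype(np.float32)),np.nanmax(Z[m]),W[q&(Z>.106)].mean(0).round(4))
q[:]=0;q[175:250,365:428]=1;print(rect(c,q&(Z>.016),.02))
c=robot.camera("scene");cv2.imwrite("pics/a7s.png",cv2.resize(c["image"][140:290,80:430,::-1],None,fx=2.2,fy=2.2))
E
```

```text
t 43.22 pos [0.5112 0.3762 0.1548] phi 0.2 toolz [ 0.    -0.001 -1.   ] w 0.0696 F 0.0 q [ 0.46  0.63  1.48 -0.    1.04  0.46]
yellow ((580.1962890625, 133.28724670410156), 26.516311645507812) 0.11389979095853571 [0.5798 0.1327 0.1105]
white ((579.94140625, 24.853853225708008), 26.55316734313965) 0.11334379733973944 [0.58   0.0248 0.1108]
red ((594.1988525390625, -92.05865478515625), 26.433826446533203) 0.11429540096472675 [ 0.5935 -0.0916  0.1107]
[ 492.  -364.3   31.7  128.9   65.6]
```

View pics/a7s.png

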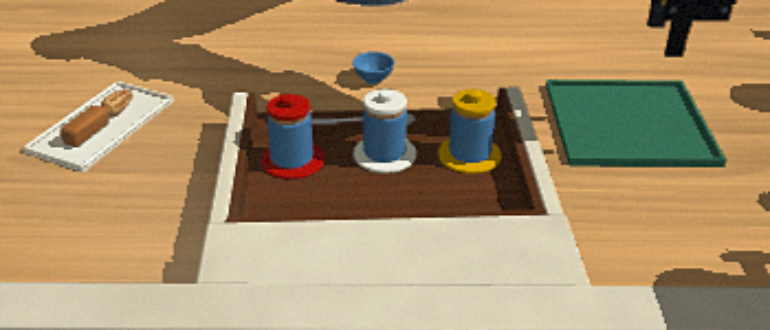

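Every jar stands upright on its matching coaster, within about 3 mm of its centre. The reamer lies in the middle of the dish, the spoon hasn't been touched, and the arm is clear, so I'm handing in.

```bash
python3 -c "
from rig import robot
print(robot.hand_in())"
```

```text
the job is handed in; nothing more can be done
None
```

The job is handed in after about 43 s of robot time: the jars stand on their matching coasters (about 3 mm off centre), the reamer lies along the middle of the dish, and the teaspoon was left alone. The hand-in returned no verdict.

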